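# Lower the lever jack that carries the sample pot

### The arm

A 6-joint arm with a two-finger parallel gripper is mounted at the origin on the work surface; the furniture and walls round the work are solid. World frame = base frame: x ahead of the robot, y to its left, z up, the work surface at z = 0. Lengths are in m, angles in rad, forces in N, time in s.
With the tool pointing down it reaches from about 0.275 to 0.875 m from the base axis. Payload 12.5 kg.
Tool frame: the origin (TCP) lies at the very end of the fingers, on their centre line; the grasp point (between the pads) lies 19 mm behind it; z points along the fingers, y is the line along which they close (so a half turn about z gives the same grasp; the last joint's range is limited). The gripper opens to 85 mm and grips with 20 to 120 N. Pads are 22 mm wide; open, the fingers measure 114 mm over their backs; the gripper's body (76 mm by 85 mm) begins 54 mm behind the grasp point. The pads swing forward as they close: fully open they stand 13 mm farther back than shut.
Start: joints at [1.246, 0.351, 1.652, -0, 1.139, -0.085], TCP at [0.131, 0.534, 0.231] pointing down, gripper open.
Joint ranges: [-2.75, 2.75], [-0.79, 2.1], [0.01, 2.65], [-1.57, 4.71], [0.07, 3.14], [-2.87, 2.87]. Speed limits (rad/s): [2.22, 2.22, 2.79, 3.14, 3.14, 3.14].

### API

Orientations are given as a 3x3 rotation matrix whose columns are the frame's x, y, z axes.
In Python, from bench import manip gives the robot as it stands. Calls block until the motion is done:
- manip.move_ptp(position, orientation): joint-space move of the TCP to a pose.
- manip.move_l(position, attitude=None, max_speed=0.15): straight line of the TCP; attitude=None keeps the orientation; max_speed is the mean speed in m/s.
- manip.move_j(angles): joint-space move.
- manip.set_gripper(opening, effort=None): opening from 0.0 (shut) to 1.0 (fully open); effort is the grip in N (None keeps the last); returns when the fingers have stopped.
- manip.dwell(seconds).
- manip.inverse_kinematics(position, orientation): joint angles nearest the present ones, or None.
- manip.grab_frame(name): name is "scene" or "top" or "wrist"; returns (picture, depth): 420x560x3 uint8, red, green, blue; 420x560 float32, m along the optical axis (not along the pixel's ray), 0 where there is no reading.
- manip.get_calibration(name): a dict with "camera_matrix" (3x3 intrinsics, pixels), "R" (3x3) and "t" (3): a world point X has camera coordinates R X + t. Camera axes: x right, y down, z forward; pixel columns grow to the right and rows downward; lengths in m; the calibration is good to about 2 mm. A picture is of the moment at which its call begins: read the wrist's pose just before it. get_calibration takes no time and is no camera call; for the wrist camera it gives the pose at the moment of the call.
A pose or a line that the arm cannot do raises manip.Unreachable and nothing moves.
- manip.sign_off(): hands the job in; it is judged then, once.
Trained networks look in the newest picture that a camera, given by its name, has taken for a name from the list of things; names that differ only in an ending like _2 or _b are one class to them, and where a whole thing is asked for, a point or a joint stands for the part that bears it (a point fixed in the world has none). Each returns a list of dicts, best first, with "confidence" (0 to 1); they miss things now and then, are a little off and sometimes report something else, mostly with a low value. They report only what shows in the picture. A call takes as long as a camera call. They do not tell look-alikes from the thing itself.
- manip.look_for(camera, name): "at" ([x, y, z] in m, in world coordinates, good to about 4 mm: the middle of the surface that is visible of it).
Readings, each from a call of its own:
- manip.current_time(): time.
- manip.current_qpos(): joint angles.
- manip.current_joint_vel(): joint speeds.
- manip.current_joint_torque(): joint torques, N m.
- manip.current_ee_pos(): TCP position.
- manip.current_tcp_rot(): TCP orientation.
- manip.current_force(): force on the tool from outside, world axes, zero at the start.
- manip.current_ft_torque(): the same for the moment, N m.
- manip.current_grip_width(): opening from 0.0 (shut) to 1.0 (fully open).
- manip.current_grip_force(): force on a finger pad.
Only numpy, scipy, OpenCV 4.12 (cv2) and the standard library are available. Lean on these libraries where they do the work, as an engineer would, in place of code of your own. Each camera call takes 0.05 s, during which the arm holds its last target. There are 200 camera calls.

### The job

Two lever jacks stand raised on the bench; bring down the one that carries the white sample pot. Take its lever by the black grip, squeeze in the release button in the side of the grip, and keep it squeezed while you swing the lever all the way down to its stop; then let go, so that the button springs out again. The pot must stay standing on the platform, and the other jack, with the bottle, must be left raised.

Things in the scene. Friction and masses are not known exactly. Their poses are not given: they have to be found in the camera images.
- jack_grip (a point): Centre of the black lever grip (68 x 24 wide x 24 mm; ends 28 mm beyond this point) of the pot's jack. Frame turns with the lever: +x along it to its hinge, 150 mm away; y level, parallel to the hinge axis, to the platform (edge 37 mm off); z on the lever's upper side. Button: light pad 28 x 15 mm, here, 7 mm out of the +y flank; pinching the grip across y presses it in.
- jack_lever (a joint): That lever's angle, rad: 0 up (62 degrees above level, grip 0.2 m high), 1.0 at the lower stop (5 degrees above level, grip 0.08 m high), so it swings down and towards the robot. Starts at 0. Studs by the hinge catch it at about 0.17, 0.42 and 0.67 unless the button is in. Friction holds it where left; about 4 N at the grip moves it. It lowers the platform.
- jack_button (a joint): Travel of that grip's release button, m: 0 out, 0.007 fully in (flush with the flank). Spring: 2 N at first, 6 N fully in; it comes out again when let go. The lever is free with the button in by more than 0.004; the button cannot come fully out while it rests on a stud.
- sample_pot: White lidded sample pot, a squat tub 63 mm across and 55 mm high, loose near the middle of the jack's 120 x 116 mm platform (rim 4 mm high). Origin: centre of its underside, z up; 105 mm above the bench with the jack raised, 60 mm lowered. The jack's lever is on the right of the platform seen from the robot, hinge 70 mm above the bench.
- spare_lever (a joint): Lever angle, rad, of the other, identical jack, which carries a small amber screw-cap bottle (37 mm across, 75 mm high). Same meaning: 0 is up. Starts at 0; leave it raised.
Not all that is in view belongs to the job. What is shaped like the part that bears jack_grip but green is not meant.

How it is judged:
By the outcome, as a careful person would: the job done as asked, in the order asked, and still so for the second after the job is handed in, with the robot touching nothing.
It also fails if it takes over 48 s, if anything falls off the work surface, if the arm or the gripper's body presses on something with over 40 N, if the wrist force passes 120 N, or if a joint passes its speed limit or range.

## Working session

There is one attempt and no reset: what is moved stays moved. The work goes in short steps, each a Python script; the robot and the scene stay as the last script left them, time stands still between calls to the robot, and variables do not carry over. Pictures are saved under pics/ and viewed, at most 10 in all, crops included, and the job is handed in when it is done.

```bash
mkdir -p pics; python3 - <<'E'
from bench import manip
import cv2,numpy as np
ims=[]
for c in("scene","top"):
    p,d=manip.grab_frame(c); np.savez(f"pics/{c}.npz",p=p,d=d,**manip.get_calibration(c))
    cv2.imwrite(f"pics/{c}.png",p[:,:,::-1])
    for n in("jack_grip","sample_pot","jack_button","jack_lever","spare_lever"):
        print(c,n,[(np.round(r["at"],3).tolist(),round(r["confidence"],2)) for r in manip.look_for(c,n)])
E
```

```text
scene jack_grip [([0.573, -0.196, 0.182], 0.86), ([0.202, -0.365, 0.204], 0.84), ([0.366, 0.051, 0.185], 0.57)]
scene sample_pot [([0.597, -0.099, 0.148], 0.57)]
scene jack_button []
scene jack_lever [([0.359, 0.054, 0.185], 0.87), ([0.204, -0.363, 0.202], 0.84), ([0.571, -0.192, 0.187], 0.8)]
scene spare_lever [([0.58, 0.119, 0.175], 0.53)]
top jack_grip [([0.368, 0.064, 0.207], 0.91), ([0.226, -0.353, 0.193], 0.8), ([0.577, -0.182, 0.211], 0.53)]
top sample_pot [([0.609, -0.087, 0.153], 0.85)]
top jack_button [([0.359, 0.066, 0.206], 0.58), ([0.579, -0.176, 0.205], 0.53), ([0.61, -0.086, 0.155], 0.19)]
top jack_lever [([0.223, -0.356, 0.196], 0.87), ([0.576, -0.183, 0.212], 0.82)]
top spare_lever [([0.578, 0.128, 0.209], 0.61)]
```

View pics/scene.png

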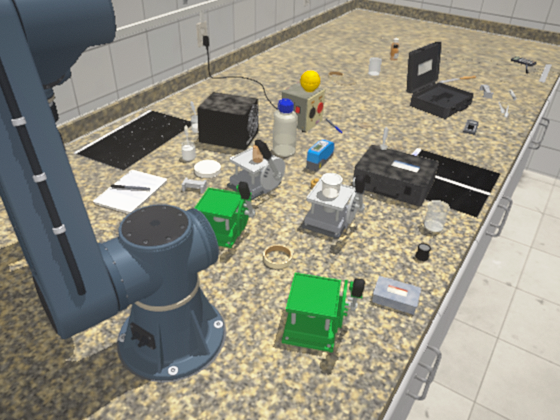

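View pics/top.png

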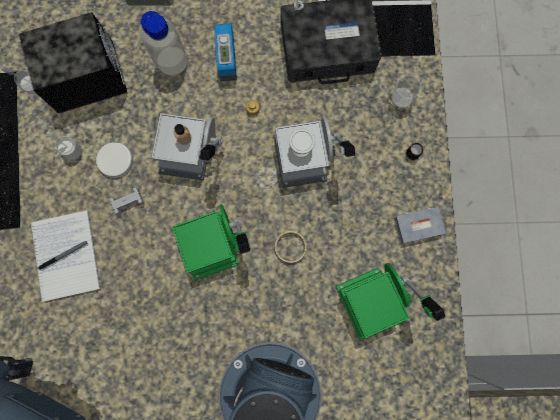

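The grey jacks and their grips in the top picture:
- **Pot's jack:** platform (301,150), black grip (347,148). This one fits, because it is grey and carries the white pot.
- **Bottle's jack:** platform (182,145), grip (207,152).
- **Green look-alikes:** grips at (242,243) and (432,308). Not meant.

Next I'll confirm this in a crop and fit the geometry.

```bash
cat > geo.py <<'E'
import numpy as np,cv2
def cloud(d,K,R,t):
    v,u=np.indices(d.shape); z=d
    c=np.stack([(u-K[0,2])*z/K[0,0],(v-K[1,2])*z/K[1,1],z],-1)
    return (c-t)@R
E
python3 - <<'E'
import numpy as np,cv2
from geo import *
ims=[]
for c,(x0,y0) in(("top",(255,95)),("scene",(285,150))):
    f=np.load(f"pics/{c}.npz");p=f["p"];X=cloud(f["d"],f["camera_matrix"],f["R"],f["t"])
    ims.append(cv2.resize(p[y0:y0+110,x0:x0+110,::-1],(396,396),interpolation=cv2.INTER_CUBIC))
    ok=(f["d"]>0)
    near=ok&(abs(X[...,0]-.6)<.12)&(X[...,1]>-.24)&(X[...,1]<-.02)
    dark=near&(p.max(-1)<60)&(X[...,2]>.15)
    g=X[dark];print(c,"grip n",len(g),g.mean(0).round(4),g.min(0).round(3),g.max(0).round(3))
    pl=X[near&(X[...,2]>.096)&(X[...,2]<.116)]
    print("plat",len(pl),np.median(pl[:,2]),cv2.minAreaRect((pl[:,:2]*1000).astype(np.float32)),pl[:,:2].mean(0))
    pot=X[near&(X[...,2]>.153)&(X[...,2]<.17)&(p.min(-1)>130)]
    print("pot",len(pot),pot.mean(0).round(4),pot.min(0).round(3),pot.max(0).round(3))
cv2.imwrite("pics/crop.png",np.hstack(ims))
E
```

```text
top grip n 155 [ 0.5752 -0.1904  0.2167] [ 0.554 -0.204  0.176] [ 0.605 -0.176  0.234]
plat 1720 0.10543098883848767 ((621.51318359375, -108.73065185546875), (131.118896484375, 156.09225463867188), 8.142351150512695) [ 0.61019615 -0.09426868]
pot 496 [ 0.6126 -0.088   0.1589] [ 0.581 -0.118  0.153] [ 0.642 -0.058  0.166]
scene grip n 137 [ 0.5649 -0.1991  0.2047] [ 0.549 -0.21   0.166] [ 0.591 -0.186  0.232]
plat 811 0.10434927211464068 ((612.505859375, -115.18987274169922), (126.08731079101562, 158.44076538085938), 9.73625659942627) [ 0.59695207 -0.10926865]
pot 214 [ 0.6062 -0.0942  0.1575] [ 0.574 -0.185  0.153] [ 0.64  -0.062  0.168]
```

View pics/crop.png

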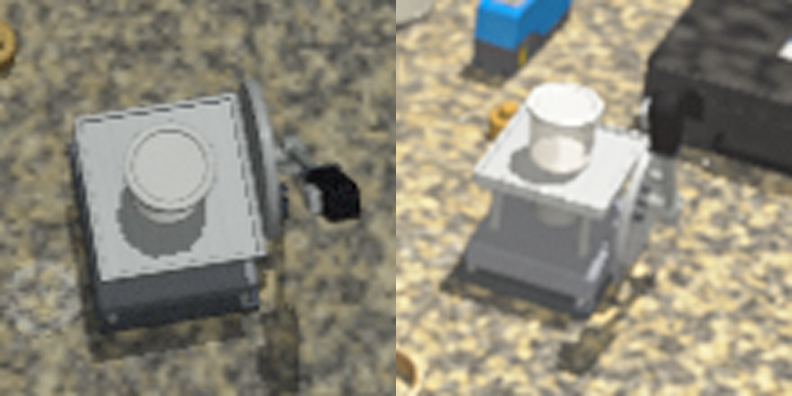

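The crop confirms it: grey jack with the white pot, black grip at crop (335,193), and the light button pad on its left (platform) flank at (312,190). Next I'll check reachability, move above the grip and look with the wrist camera.

```bash
cat >> geo.py <<'E'
def frame(psi):
    u=np.array([np.cos(psi),np.sin(psi),0]); return u,np.array([-u[1],u[0],0])
def tool(psi,a,s):  # a: pitch of the tool away from straight down, s: sign of tool y
    u,l=frame(psi); z=np.array([0,0,-1.])*np.cos(a)+u*np.sin(a); y=s*l
    return np.column_stack([np.cross(y,z),y,z])
def lev(q):         # elevation of lever
    return np.deg2rad(62)-q*np.deg2rad(57)
def grip(hinge,psi,q):
    u,l=frame(psi); e=lev(q); return hinge-.15*np.cos(e)*u+.15*np.sin(e)*np.array([0,0,1.])
E
python3 - <<'E'
from bench import manip
from geo import *
psi=np.deg2rad(8.5);u,l=frame(psi);g=np.array([.578,-.190,.202]);h=g-(grip(np.zeros(3),psi,0))
print("hinge",h)
f=np.load("pics/top.npz");X=cloud(f["d"],f["camera_matrix"],f["R"],f["t"]).reshape(-1,3)
P=np.c_[(X-h)@u,(X-h)@l,X[:,2]]
for lo in range(-20,130,8):
    m=(P[:,1]*1000>=lo)&(P[:,1]*1000<lo+8)&(abs(P[:,0]+.05)<.12)&(P[:,2]>.06)
    if m.sum(): print(lo,m.sum(),"u",P[m,0].min().round(3),P[m,0].max().round(3),"z",P[m,2].max().round(3))
for s in(1,-1):
  for off in(-28,-40,-50):
    for q in(0,.33,.66,1.):
      a=np.pi/2-lev(q)+np.deg2rad(off);R=tool(psi,a,s);j=manip.inverse_kinematics(grip(h,psi,q)+.019*R[:,2],R)
      print(s,off,q,None if j is None else np.round(j,2))
s=1
R=tool(psi,0,s);j=manip.inverse_kinematics(g+[0,0,.13],R)
p0=manip.current_ee_pos();R0=manip.current_tcp_rot()
manip.move_l(np.array(p0)+[0,0,.14],max_speed=.2)
manip.move_ptp(g+np.array([-.02,0,.16]),R)
cal=manip.get_calibration("wrist");p,d=manip.grab_frame("wrist")
np.savez("pics/w1.npz",p=p,d=d,**cal);cv2.imwrite("pics/w1.png",p[:,:,::-1])
print(manip.current_time(),manip.current_qpos())
E
```

```text
hinge [ 0.64764722 -0.17959115  0.06955786]
-20 4 u -0.08 -0.046 z 0.226
-12 59 u -0.093 0.012 z 0.234
-4 95 u -0.094 0.009 z 0.232
4 104 u -0.093 0.009 z 0.234
12 71 u -0.082 0.05 z 0.219
20 235 u -0.058 0.055 z 0.132
28 34 u -0.052 0.051 z 0.131
36 155 u -0.081 0.038 z 0.115
44 151 u -0.081 0.04 z 0.113
52 143 u -0.08 0.039 z 0.113
60 115 u -0.08 0.038 z 0.164
68 133 u -0.081 0.038 z 0.166
76 144 u -0.081 0.039 z 0.164
84 146 u -0.08 0.039 z 0.164
92 160 u -0.08 0.04 z 0.165
100 154 u -0.08 0.04 z 0.164
108 161 u -0.08 0.04 z 0.166
116 169 u -0.08 0.039 z 0.165
124 160 u -0.08 0.039 z 0.164
1 -28 0 [-0.39  0.51  1.54 -0.    1.09 -2.11]
1 -28 0.33 [-0.51  0.39  1.85  0.33  0.66 -2.47]
1 -28 0.66 [-0.66  0.42  2.09  1.29  0.48  2.76]
1 -28 1.0 [-0.79  0.64  2.22  2.02  0.85  1.87]
1 -40 0 [-0.35  0.59  1.41 -0.1   1.32 -2.04]
1 -40 0.33 [-0.46  0.44  1.73  0.09  0.87 -2.23]
1 -40 0.66 [-0.59  0.41  1.99  0.67  0.49 -2.87]
1 -40 1.0 [-0.72  0.55  2.17  1.81  0.59  2.16]
1 -50 0 [-0.33  0.67  1.3  -0.17  1.51 -2.  ]
1 -50 0.33 [-0.42  0.5   1.63 -0.03  1.06 -2.12]
1 -50 0.66 [-0.53  0.43  1.9   0.3   0.61 -2.48]
1 -50 1.0 [-0.66  0.51  2.11  1.41  0.43  2.6 ]
-1 -28 0 [-0.39  0.51  1.54 -0.    1.09  1.03]
-1 -28 0.33 [-0.51  0.39  1.85  0.33  0.66  0.67]
-1 -28 0.66 [-0.66  0.42  2.09  1.29  0.48 -0.38]
-1 -28 1.0 [-0.79  0.64  2.22  2.02  0.85 -1.27]
-1 -40 0 [-0.35  0.59  1.41 -0.1   1.32  1.1 ]
-1 -40 0.33 [-0.46  0.44  1.73  0.09  0.87  0.91]
-1 -40 0.66 [-0.59  0.41  1.99  0.67  0.49  0.28]
-1 -40 1.0 [-0.72  0.55  2.17  1.81  0.59 -0.98]
-1 -50 0 [-0.33  0.67  1.3  -0.17  1.51  1.14]
-1 -50 0.33 [-0.42  0.5   1.63 -0.03  1.06  1.02]
-1 -50 0.66 [-0.53  0.43  1.9   0.3   0.61  0.66]
-1 -50 1.0 [-0.66  0.51  2.11  1.41  0.43 -0.54]
4.45 [-4.06154137e-01  3.29768254e-01  1.36099944e+00  7.55417001e-05
  1.45081171e+00 -2.12610957e+00]
```

View pics/w1.png

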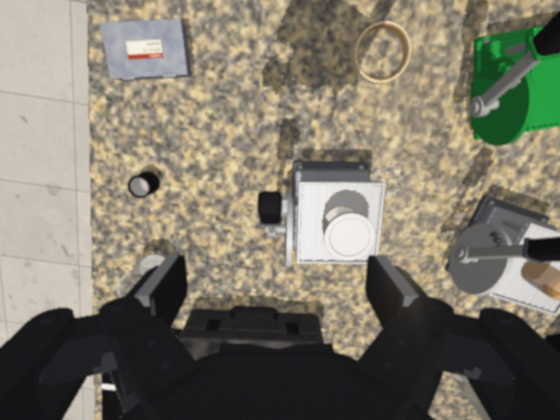

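The wrist picture shows the grip at (270,207) with the button pad beside it at about (284,207), and the pot standing at (348,235). The image axes nearly match the jack, so the 8.5° yaw is good. Refining the grip position now.

```bash
python3 - <<'E'
from geo import *
psi=np.deg2rad(8.5);u,l=frame(psi);h=np.array([.6476,-.1796,.0696])
for n in("top","w1"):
    f=np.load(f"pics/{n}.npz");X=cloud(f["d"],f["camera_matrix"],f["R"],f["t"]);p=f["p"]
    P=np.stack([(X-h)@u,(X-h)@l,X[...,2]],-1)
    near=(f["d"]>0)&(abs(P[...,0]+.03)<.1)&(P[...,1]>-.05)&(P[...,1]<.16)
    for nm,m in(("dark",near&(p.max(-1)<70)&(P[...,2]>.17)&(P[...,1]<.03)),("button",near&(p.min(-1)>90)&(P[...,2]>.17)&(P[...,1]<.03)),
                ("plat",near&(abs(P[...,2]-.1065)<.006)&(P[...,1]>.03)),("sector",near&(P[...,1]<.034)&(P[...,1]>.018)&(P[...,2]>.08)&(P[...,2]<.15))):
        q=P[m]
        if len(q): print(n,nm,len(q),"lo",np.percentile(q,3,axis=0).round(4),"hi",np.percentile(q,97,axis=0).round(4),"med",np.median(q,0).round(4))
    m=near&(p.max(-1)<70)&(P[...,2]>.222); print("endcap",m.sum(),P[m].mean(0).round(4) if m.any() else "")
    # platform yaw: fit front edge
    q=P[near&(abs(P[...,2]-.1065)<.006)&(P[...,1]>.04)]
    for side in(np.min,np.max):
        b=np.arange(.04,.13,.006);e=[side(q[(q[:,1]>=x)&(q[:,1]<x+.006),0]) for x in b]
        print("edge slope deg",np.rad2deg(np.polyfit(b,e,1)[0]).round(2))
    q=q[(abs(q[:,0]+.02)<.05)];print("lat max/min",q[:,1].max(),q[:,1].min())
E
```

```text
top dark 159 lo [-0.0914 -0.0112  0.1788] hi [-0.0467  0.0106  0.2318] med [-7.660e-02  1.000e-04  2.237e-01]
top button 29 lo [-0.0813  0.0108  0.1968] hi [-0.0616  0.0174  0.2194] med [-0.0736  0.0137  0.2124]
top plat 1531 lo [-0.0787  0.0388  0.1013] hi [0.0374 0.1492 0.111 ] med [-0.0331  0.0963  0.1055]
top sector 224 lo [-0.0536  0.0193  0.0823] hi [0.0461 0.0282 0.1287] med [-0.0092  0.0264  0.1115]
endcap 95 [-0.081  -0.0004  0.2271]
edge slope deg 0.03
edge slope deg 0.16
lat max/min 0.15206700697359946 0.04004454390284013
w1 dark 26062 lo [-0.1103 -0.0457  0.381 ] hi [-0.0836  0.0276  0.4637] med [-0.1025 -0.0067  0.4489]
w1 button 702 lo [-0.1018 -0.0456  0.2064] hi [-0.0663  0.0184  0.4343] med [-0.1009 -0.0426  0.3958]
w1 plat 4600 lo [-0.0816  0.0358  0.1033] hi [0.0343 0.1472 0.1096] med [-0.0448  0.0746  0.1051]
w1 sector 432 lo [-0.0574  0.0181  0.0862] hi [0.0377 0.0339 0.1282] med [-0.0149  0.0223  0.1212]
endcap 42424 [-0.101   0.0172  0.4384]
edge slope deg 0.57
edge slope deg 1.42
lat max/min 0.15012381299000319 0.04005523696880209
```

Grip lateral centre is within about 1 mm of the estimate, so I'll grasp and squeeze.

```bash
cat >> geo.py <<'E'
PSI=np.deg2rad(8.5);H=np.array([.6476,-.1796,.0696]);OFF=np.deg2rad(-40)
def pose(q,back=0):
    R=tool(PSI,np.pi/2-lev(q)+OFF,-1); return grip(H,PSI,q)+(.019-back)*R[:,2],R
E
python3 - <<'E'
from bench import manip
from geo import *
p,R=pose(0,.12);manip.move_ptp(p,R)
manip.set_gripper(.75)
manip.move_l(pose(0)[0],max_speed=.1)
print(manip.current_time(),np.round(manip.current_force(),1))
manip.set_gripper(0,30)
u,l=frame(PSI)
print(manip.current_time(),"w mm",manip.current_grip_width()*85,manip.current_grip_force(),"F u,l,z",np.round([np.dot(manip.current_force(),a) for a in(u,l,[0,0,1])],1),np.round(np.array(manip.current_ee_pos())-pose(0)[0],4))
for c in("scene","top"):
    a,d=manip.grab_frame(c);y,x=((150,285) if c=="scene" else (95,255))
    cv2.imwrite(f"pics/g_{c}.png",cv2.resize(a[y:y+110,x:x+110,::-1],(396,396)))
cv2.imwrite("pics/g.png",np.hstack([cv2.imread("pics/g_scene.png"),cv2.imread("pics/g_top.png")]))
E
```

```text
8.8667 [ 0.4 -0.1  0.4]
9.3083 w mm 23.42748749284285 35.717073529958725 F u,l,z [ -0.5 -17.1   0.5] [ 0.0006 -0.0029  0.0008]
```

View pics/g.png

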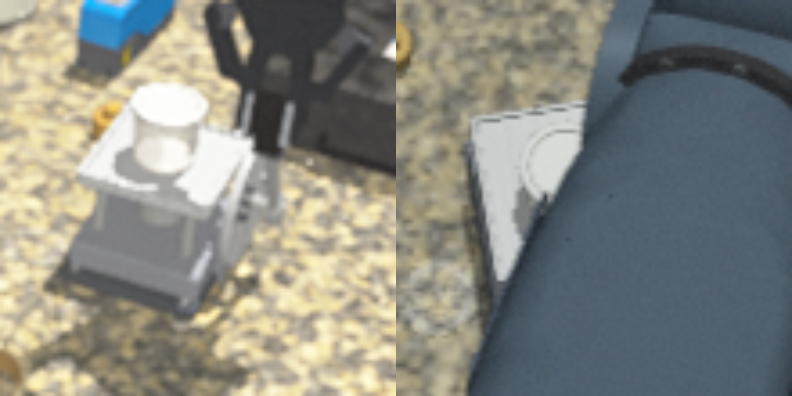

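Width is 23.4 mm, so the button is fully in. The left picture shows the fingers straddling the grip at crop (265,115). There is a 17 N side load, so I'll shift my model 3 mm to relieve it, then swing.

```bash
echo 'H=H-.0035*frame(PSI)[1]' >> geo.py
python3 - <<'E'
from bench import manip
from geo import *
u,l=frame(PSI)
def st(q):
    p,R=pose(q);print(q,round(manip.current_time(),2),"w",round(manip.current_grip_width()*85,1),"F ulz",np.round([np.dot(manip.current_force(),a) for a in(u,l,[0,0,1])],1),"err mm",np.round([np.dot(np.array(manip.current_ee_pos())-p,a)*1e3 for a in(u,l,[0,0,1])],1))
manip.move_l(*pose(0),max_speed=.03);st(0)
for q in np.linspace(.1,1,10).round(2):
    manip.move_l(*pose(q),max_speed=.05);st(q)
    if np.linalg.norm(manip.current_force())>45: print("stop");break
E
```

```text
0 9.68 w 23.4 F ulz [-3.4  2.8  5.1] err mm [-0.1  0.3  0.6]
0.1 10.09 w 23.4 F ulz [-7.9  5.   6.1] err mm [-0.5  0.4  0.6]
0.2 10.51 w 23.5 F ulz [-9.7  6.   9.7] err mm [-0.8  0.5  0.5]
0.3 10.93 w 23.3 F ulz [-12.3   6.4   9.2] err mm [-1.2  0.6  0.1]
0.4 11.34 w 24.0 F ulz [-15.8   5.7  10.3] err mm [-1.5  0.7 -0.2]
0.5 11.76 w 23.7 F ulz [-17.9   4.1   9.7] err mm [-1.7  0.9 -0.7]
0.6 12.18 w 23.6 F ulz [-20.1   3.3   7.6] err mm [-1.7  1.  -1. ]
0.7 12.6 w 23.7 F ulz [-20.7   3.    4.9] err mm [-1.7  1.  -1.3]
0.8 13.08 w 23.4 F ulz [-19.4   3.3   3.4] err mm [-1.5  1.  -1.4]
0.9 13.56 w 23.5 F ulz [-16.8   4.5   0.2] err mm [-1.4  1.  -1.6]
1.0 13.97 w 23.6 F ulz [-20.9   8.6  16.8] err mm [-0.5  1.   0.1]
```

```bash
python3 - <<'E'
from bench import manip
from geo import *
u,l=frame(PSI)
for q in(1.01,1.02,1.03):
    manip.move_l(*pose(q),max_speed=.03);F=[np.dot(manip.current_force(),a) for a in(u,l,[0,0,1])];print(q,np.round(F,1),manip.current_grip_width()*85, np.round(manip.current_ee_pos(),4))
    if F[2]>32: break
a,d=manip.grab_frame("scene");c=manip.get_calibration("scene");np.savez("pics/s2.npz",p=a,d=d,**c)
X=cloud(d,c["camera_matrix"],c["R"],c["t"]);P=np.stack([(X-H)@u,(X-H)@l,X[...,2]],-1)
m=(d>0)&(abs(P[...,0]+.02)<.05)&(P[...,1]>.05)&(P[...,1]<.15)
print("plat z",np.median(P[m&(P[...,2]<.09)&(P[...,2]>.045)][:,2]),"top z",P[m][:,2].max())
cv2.imwrite("pics/s2.png",cv2.resize(a[140:280,270:410,::-1],(560,560)))
E
```

```text
1.01 [-27.7   9.9  32.5] 23.908960829381574 [ 0.5134 -0.2022  0.0691]
plat z 0.06108300379487515 top z 0.11469806090484723
```

View pics/s2.png

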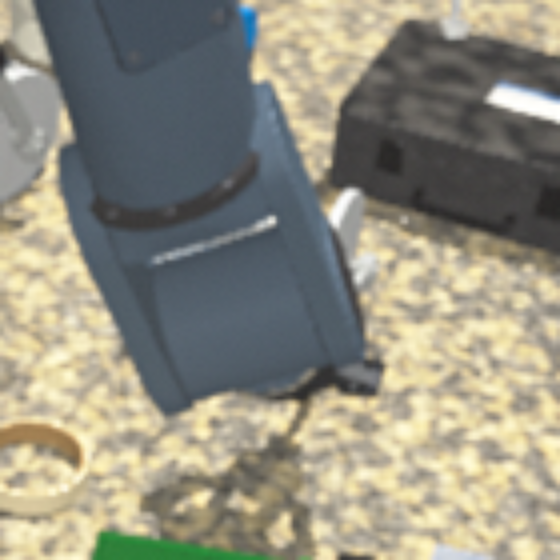

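Upward force climbs sharply from q=1.0, so the lever is at its stop; the arm hides the jack in this picture. I'll release, back off along the fingers and check.

```bash
python3 - <<'E'
from bench import manip
from geo import *
u,l=frame(PSI)
manip.move_l(*pose(1.0),max_speed=.03)
manip.set_gripper(.7);manip.dwell(.3)
print(np.round(manip.current_force(),1))
p,R=pose(1.0,.09);manip.move_l(p,max_speed=.08)
manip.move_l(p+[0,0,.2],max_speed=.15)
j=np.array(manip.current_qpos());j[0]+=1.0
manip.move_j(j)
ims=[]
for c,(x,y) in(("scene",(285,150)),("top",(255,95))):
    a,d=manip.grab_frame(c);k=manip.get_calibration(c)
    X=cloud(d,k["camera_matrix"],k["R"],k["t"]);P=np.stack([(X-H)@u,(X-H)@l,X[...,2]],-1)
    m=(d>0)&(abs(P[...,0]+.04)<.1)&(P[...,1]>.05)&(P[...,1]<.15)
    print(c,"plat",np.median(P[m&(P[...,2]<.09)&(P[...,2]>.045)][:,2]),"pot top",P[m][:,2].max())
    g=P[(d>0)&(a.max(-1)<70)&(abs(P[...,0]+.149)<.06)&(abs(P[...,1])<.03)&(P[...,2]>.05)];print("grip",len(g),np.percentile(g,[3,97],axis=0).round(3).tolist())
    print([(np.round(r["at"],3).tolist(),round(r["confidence"],2)) for n in("jack_grip","spare_lever") for r in manip.look_for(c,n)])
    ims.append(cv2.resize(a[y:y+130,x-10:x+120,::-1],(396,396),interpolation=cv2.INTER_CUBIC))
cv2.imwrite("pics/fin.png",np.hstack(ims));print(manip.current_time())
E
```

```text
[-0.1 -0.5  0.9]
scene plat 0.059707200287730175 pot top 0.11751079468749237
grip 143 [[-0.183, -0.012, 0.082], [-0.123, 0.01, 0.097]]
[([0.516, -0.199, 0.08], 0.86), ([0.364, 0.049, 0.184], 0.86), ([0.202, -0.364, 0.202], 0.81), ([0.581, 0.119, 0.175], 0.79)]
top plat 0.06031781951479 pot top 0.12247106658593805
grip 234 [[-0.177, -0.007, 0.083], [-0.117, 0.015, 0.099]]
[([0.225, -0.354, 0.192], 0.88), ([0.526, -0.191, 0.088], 0.81), ([0.581, 0.125, 0.207], 0.63)]
20.0333
```

View pics/fin.png

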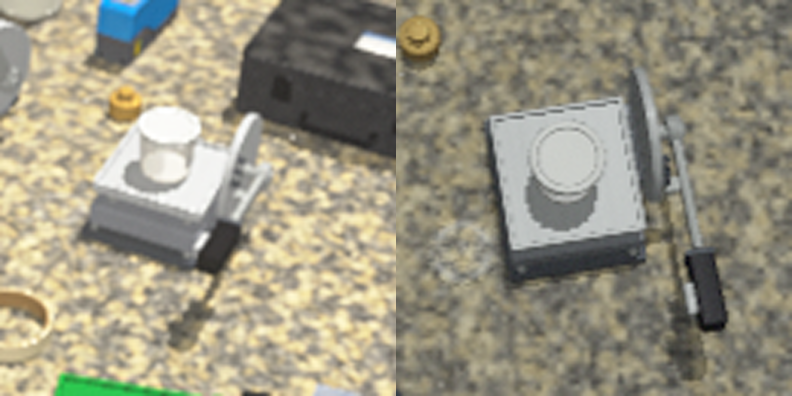

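The lever is fully down with its grip at crop (707,290), and the button pad is out at (690,298). The pot stands at (567,157), the platform is at 0.060 m, and the other jack's lever is still raised.

```bash
python3 -c "
from bench import manip
print(manip.sign_off())"
```

```text
the job is handed in; nothing more can be done
None
```

The pot's jack is down at its stop with the button released and the pot still standing on the platform; the bottle's jack is still raised, and I handed the job in at about 20 s.

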